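# Tip only the gold bars from a divided snack dish into the lunch box

### The arm

A 6-joint arm with a two-finger parallel gripper is mounted at the origin on a cart in front of the work surface, level with it; the furniture and walls round the work are solid. World frame = base frame: x ahead of the robot, y to its left, z up, the work surface at z = 0. Lengths are in m, angles in rad, forces in N, time in s.
With the tool pointing down it reaches from about 0.375 to 0.9 m from the base axis. Payload 3.1 kg.
Tool frame: the origin (TCP) lies at the very end of the fingers, on their centre line; the grasp point (between the pads) lies 19 mm behind it (tcp_to_grasp is the distance from the TCP to the grasp point, in m); z points along the fingers, y is the direction in which the jaws open and shut (so a half turn about z gives the same grasp; the last joint's range is limited). The gripper opens to 85 mm and grips with 20 to 120 N. Pads are 22 mm wide; open, the fingers measure 114 mm over their backs; the gripper's body (76 mm by 85 mm) begins 54 mm behind the grasp point. The pads swing forward as they close: fully open they stand 13 mm farther back than shut.
Start: joints at [0.995, 0.527, 1.433, -0, 1.181, -0.178], TCP at [0.242, 0.576, 0.231] pointing down, gripper open.
Joint ranges: [-3.08, 3.08], [-0.75, 2.2], [0.22, 2.44], [-1.43, 4.57], [0, 2.65], [-2.85, 2.85]. Speed limits (rad/s): [2.79, 2.79, 3.14, 3.14, 3.14, 3.14].

### API

Orientations are given as a unit quaternion [x, y, z, w].
In Python, from station import sense, snapshot, camera_info, sign_off, tcp_to_grasp gives the robot as it stands.
- The arm moves only by the shell command python3 -m inch 'ROWS' [FORCE]. ROWS is JSON, a list of rows, each a list of 3 entries, a list of its own where there are three numbers: the closure, from -1 (fully open) to 1 (shut), so that 0 is half open, then the shift along the tool's x, y, z normalised to -1 to 1, where 1 is 10 cm, then the turn, a rotation vector about the tool's x, y, z normalised to -1 to 1, where 1 is 360 degrees. In form: [[jaw, [dx, dy, dz], [ax, ay, az]], ...]. A call has 1 to 20 rows; each row is the pose to reach, as a shift and turn from the pose commanded when the call began, along the tool's axes at that moment, turning the shorter way round; what a row does not reach only later rows make up. A row lasts 1/10 s, in which the tool goes at most 50 mm and 8.59 degrees, less where a joint would pass 70% of its speed; a pose out of reach is approached as far as the arm can. A call with a number of a shift or a turn outside -1 to 1 is refused whole. A call with a gripper value outside its range is refused whole. The fingers move at their own pace and stop on an object; FORCE is the grip in N (left out, the last holds). Time passes only in rows, so rows that repeat a pose let the fingers close. It gives the time, the measured TCP pose, the force and the opening at its end, in the units of the state.
- sense(): the state, without advancing time (a new reading comes with each control period).
- snapshot(name): name is "scene" or "top" or "wrist"; returns (picture, depth): 384x512x3 uint8, blue, green, red; 384x512 float32, m along the optical axis (not along the pixel's ray), 0 where there is no reading.
- camera_info(name): a dict with "K" (3x3 intrinsics, pixels), "origin" and "orientation" of the camera in the world. Camera axes: x right, y down, z forward; pixel columns grow to the right and rows downward; lengths in m; the calibration is good to about 2 mm. A picture is of the moment at which its call begins: read the wrist's pose just before it. camera_info takes no time and is no camera call; for the wrist camera it gives the pose at the moment of the call.
- sign_off(): hands the job in, once; it reports no verdict.
The state is a dict: "t": time; "q": joint angles; "qd": joint speeds; "tau": joint torques, N m; "tcp_pos": TCP position; "tool_rot": TCP orientation; "force": force on the tool from outside, world axes, zero at the start; "ft_torque": the same for the moment, N m; "finger_gap": opening from 0.0 (shut) to 1.0 (fully open).
Only numpy, scipy, OpenCV 4.12 (cv2) and the standard library are available. Lean on these libraries where they do the work, as an engineer would, in place of code of your own. Each camera call takes 0.05 s, during which the arm holds its last target.

### The job

Pack the lunch box: take the two-section snack dish by its handle, lift it, turn it the right way round and tip it over the open blue lunch box so that both gold snack bars slide out into the box while both green bars stay in their own section; the ridge between the sections is low, so tip slowly, as tipped too far it lets the green ones over too. Then set the dish gently back down upright on the worktop and let go. Do not touch the bars with the fingers, leave the lunch box standing where it is (a nudge of a few centimetres does no harm), and do not disturb the other things on the worktop.

Things in the scene. Friction and masses are not known exactly. Their poses are not given: they have to be found in the camera images.
- dish: White two-section snack dish with a handle over its middle, 201 (x) x 126 (y) x 110 mm high, 0.40 kg empty, loose on the worktop at any yaw. Origin: centre of its underside; x runs across the middle ridge: the gold bars always start on the +x side, the green ones on -x; y along ridge and handle; z up. Flat floors 6 mm above the underside, from 22 to 85 mm out in x; side walls at y = +/-60 mm, 34 mm high.
- dish_handle (a point): Middle of the bamboo grip that bridges the dish over the ridge: 14 mm thick (dish x), 126 mm long (dish y), 28 mm high, flat sides, carried by a post at each end (y = +/-60 mm). This point is 96 mm above the dish's underside, on its centre line, 14 mm below the grip's top. Fingers reaching up to 40 mm below this point stay clear of the bars. Axes as the dish.
- gold_lip (a point): Middle of the lip of the gold section: beyond the flat floor each section ends in a short 10 degree ramp up to an open lip, 100 mm out in x and 9 mm above the underside (100 mm out and 87 mm down from dish_handle). Axes as the dish. Tipped towards this end, the gold bars start to slide out at some tilt from 18 to 42 degrees: it depends on the friction, which differs each time.
- ridge_top (a point): Top of the middle ridge that divides the sections, 18 mm above the dish's underside (12 above the floors), sides sloping 29 degrees. Too low to hold everything: when the dish is tipped 12 to 16 degrees farther than the tilt at which the bars on the low side slide out, the bars on the high side slide over the ridge as well. So tip slowly and stop when the weight of two bars has gone. Axes as the dish.
- lunch_box: Open blue lunch box without its lid, white clips on its short ends; 210 (x) x 165 (y) x 55 mm high, walls and floor 5 mm thick, 0.7 kg, loose. Origin: centre of its underside, x along its length, z up.
- gold_bar_1: Gold snack bar with a brown band, glossy wrapper, 60 (x) x 34 (y) x 20 mm, 80 to 120 g, one of two lying side by side in the gold section. Origin: centre of its underside.
- gold_bar_2: Gold snack bar with a brown band, glossy wrapper, 60 (x) x 34 (y) x 20 mm, 80 to 120 g, one of two lying side by side in the gold section. Origin: centre of its underside.
- green_bar_1: Green snack bar with a pale band, glossy wrapper, 60 (x) x 34 (y) x 20 mm, 80 to 120 g, one of two lying side by side in the green section. Origin: centre of its underside.
- green_bar_2: Green snack bar with a pale band, glossy wrapper, 60 (x) x 34 (y) x 20 mm, 80 to 120 g, one of two lying side by side in the green section. Origin: centre of its underside.
- tea_box: Bystander: dark tea carton, 71 x 73 x 81 mm. Origin: centre of its underside.
- supplement: Bystander: small white jar with a pale blue cap, 54 x 55 x 96 mm. Origin: centre of its underside.
- mustard: Bystander: glass jar with a grey lid, 73 x 74 x 126 mm. Origin: centre of its underside.

How it is judged:
On the way, in this order (a step that is already met when the one before it is completed fails the run):
1. the dish is lifted at least 40 mm, held by its handle, with all four bars still in it, each kind in its own section (height (world z) of dish above 0.04 m and contact force between the fingers and dish above 1 N and x of gold_bar_1 in the frame of dish between 0.02 and 0.1 m and y of gold_bar_1 in the frame of dish between -0.062 and 0.062 m and z of gold_bar_1 in the frame of dish between -0.005 and 0.045 m and x of gold_bar_2 in the frame of dish between 0.02 and 0.1 m and y of gold_bar_2 in the frame of dish between -0.062 and 0.062 m and z of gold_bar_2 in the frame of dish between -0.005 and 0.045 m and x of green_bar_1 in the frame of dish between -0.1 and -0.02 m and y of green_bar_1 in the frame of dish between -0.062 and 0.062 m and z of green_bar_1 in the frame of dish between -0.005 and 0.045 m and x of green_bar_2 in the frame of dish between -0.1 and -0.02 m and y of green_bar_2 in the frame of dish between -0.062 and 0.062 m and z of green_bar_2 in the frame of dish between -0.005 and 0.045 m), for 0.2 s.
2. both gold bars have slid out into the lunch box while the dish is held, tipped by more than 11 degrees, and the green bars are still in their section (angle between dish's own z axis and vertical above 0.2 rad and contact force between the fingers and dish above 1 N and x of gold_bar_1 in the frame of lunch_box between -0.103 and 0.103 m and y of gold_bar_1 in the frame of lunch_box between -0.081 and 0.081 m and z of gold_bar_1 in the frame of lunch_box between -0.002 and 0.05 m and x of gold_bar_2 in the frame of lunch_box between -0.103 and 0.103 m and y of gold_bar_2 in the frame of lunch_box between -0.081 and 0.081 m and z of gold_bar_2 in the frame of lunch_box between -0.002 and 0.05 m and x of green_bar_1 in the frame of dish between -0.1 and -0.02 m and y of green_bar_1 in the frame of dish between -0.062 and 0.062 m and z of green_bar_1 in the frame of dish between -0.005 and 0.045 m and x of green_bar_2 in the frame of dish between -0.1 and -0.02 m and y of green_bar_2 in the frame of dish between -0.062 and 0.062 m and z of green_bar_2 in the frame of dish between -0.005 and 0.045 m), for 0.1 s.
At the end, for the whole second after the job is handed in: The dish stands upright (within 3.4 degrees), at rest on the worktop itself and let go, with both green bars in their own section; both gold bars lie at rest wholly inside the lunch box, which stands flat on the worktop within 50 mm of where it was (angle between each of dish, lunch_box's own z axis and vertical below 0.06 rad and height (world z) of dish between -0.006 and 0.006 m and linear speed of dish below 0.02 m/s and height (world z) of lunch_box below 0.006 m and distance of lunch_box from where it was at the start of the episode below 0.05 m and linear speed of each of gold_bar_1, gold_bar_2 below 0.03 m/s and x of gold_bar_1 in the frame of lunch_box between -0.103 and 0.103 m and y of gold_bar_1 in the frame of lunch_box between -0.081 and 0.081 m and z of gold_bar_1 in the frame of lunch_box between -0.002 and 0.05 m and x of gold_bar_2 in the frame of lunch_box between -0.103 and 0.103 m and y of gold_bar_2 in the frame of lunch_box between -0.081 and 0.081 m and z of gold_bar_2 in the frame of lunch_box between -0.002 and 0.05 m and x of green_bar_1 in the frame of dish between -0.1 and -0.02 m and y of green_bar_1 in the frame of dish between -0.062 and 0.062 m and z of green_bar_1 in the frame of dish between -0.005 and 0.045 m and x of green_bar_2 in the frame of dish between -0.1 and -0.02 m and y of green_bar_2 in the frame of dish between -0.062 and 0.062 m and z of green_bar_2 in the frame of dish between -0.005 and 0.045 m); the robot touches nothing.
It fails at once if a bar is touched by the fingers with more than 1 N (contact force between the fingers and gold_bar_1 above 1 N or contact force between the fingers and gold_bar_2 above 1 N or contact force between the fingers and green_bar_1 above 1 N or contact force between the fingers and green_bar_2 above 1 N).
It fails at once if the dish is dropped: it moves faster than 0.6 m/s within 30 mm of the worktop (height (world z) of dish below 0.03 m and linear speed of dish above 0.6 m/s).
It fails at once if the lunch box is pushed more than 50 mm or tipped (distance of lunch_box from where it was at the start of the episode above 0.05 m or angle between lunch_box's own z axis and vertical above 0.35 rad).
It fails at once if a bystander is moved more than 30 mm (distance of any of tea_box, supplement, mustard from where it was at the start of the episode above 0.03 m).
It also fails if it takes over 64 s, if anything falls off the work surface, if the arm or the gripper's body presses on something with over 40 N, if the wrist force passes 120 N, or if a joint passes its speed limit or range.

## Working session

There is one attempt and no reset: what is moved stays moved. The work goes in short steps, Python scripts to look and compute and a shell command to move; the robot and the scene stay as the last step left them, time stands still between calls to the robot, and variables do not carry over. Pictures are saved under pics/ and viewed, and the job is handed in when it is done.

```bash
mkdir -p pics; ls
cat > h.py <<'E'
import numpy as np,cv2
from scipy.spatial.transform import Rotation as R
from station import *
def ext(c):
    i=camera_info(c);K=np.array(i["K"]);o=np.array(i["origin"]);q=i["orientation"]
    q=np.array(q);M=R.from_quat(q).as_matrix() if q.size==4 else q
    return K,o,M
def cloud(c,d):
    K,o,M=ext(c);v,u=np.mgrid[:d.shape[0],:d.shape[1]]
    p=np.stack([(u-K[0,2])/K[0,0]*d,(v-K[1,2])/K[1,1]*d,d],-1)
    return p@M.T+o
E
python3 - <<'E'
from h import *
s=sense();print(s,tcp_to_grasp)
for n in("top","scene"):
    a,d=snapshot(n);cv2.imwrite(f"pics/{n}0.png",cv2.resize(a,(768,576)));np.save(n+"0.npy",d);cv2.imwrite(n+"0raw.png",a);print(n,ext(n))
E
```

```text
pics
{'t': 0.0, 'q': array([ 9.94522563e-01,  5.28462530e-01,  1.43391190e+00,  2.51475183e-05,
        1.18140574e+00, -1.78512268e-01]), 'qd': array([-3.60550785e-04,  1.20336529e-03,  1.96659215e-03, -2.96293132e-05,
        2.94554815e-04,  1.08359600e-03]), 'tau': array([-1.15164468e-03, -4.42346191e+01, -1.78024310e+01, -3.06787178e-04,
        8.32945516e-03, -8.00546445e-06]), 'tcp_pos': array([0.24167107, 0.57560276, 0.23033281]), 'tool_rot': array([ 1.97576839e-01,  9.80286793e-01, -1.01250763e-03, -4.13858351e-04]), 'force': array([ 0.59320624, -0.36956939,  0.29680276]), 'ft_torque': array([ 0.02349987, -0.01183234, -0.02906764]), 'finger_gap': 1.0017536760673662} 0.0187
top (array([[454.7516544 ,   0.        , 257.22220613],
       [  0.        , 454.7516544 , 185.4225348 ],
       [  0.        ,   0.        ,   1.        ]]), array([ 0.47778296, -0.03812656,  1.06183382]), array([[ 0.02294255, -0.99629013,  0.08294347],
       [-0.99968685, -0.02369149, -0.00805643],
       [ 0.0099916 , -0.08273266, -0.99652169]]))
scene (array([[492.62260446,   0.        , 256.99185456],
       [  0.        , 492.62260446, 195.62373286],
       [  0.        ,   0.        ,   1.        ]]), array([0.36870667, 0.67557073, 1.05590216]), array([[-0.96443009, -0.2137576 ,  0.15550659],
       [-0.26407359,  0.75279918, -0.60295815],
       [ 0.01182165, -0.62257616, -0.78246991]]))
```

View pics/top0.png

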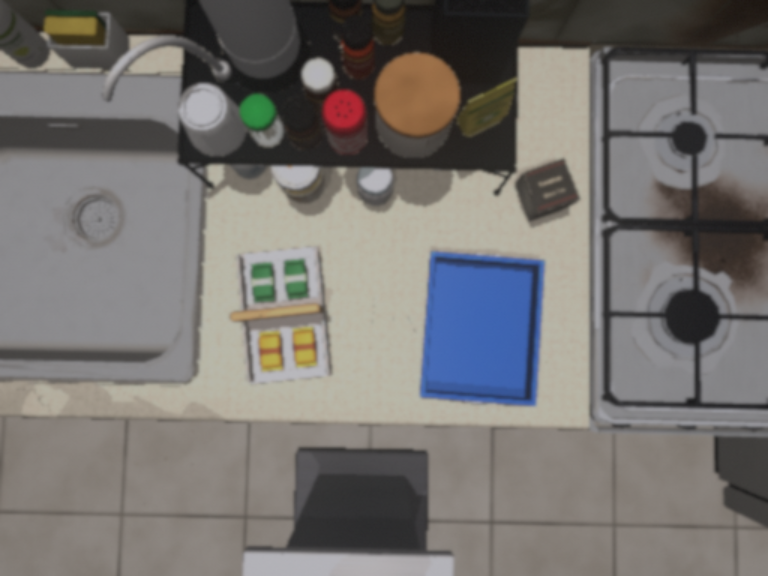

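View pics/scene0.png

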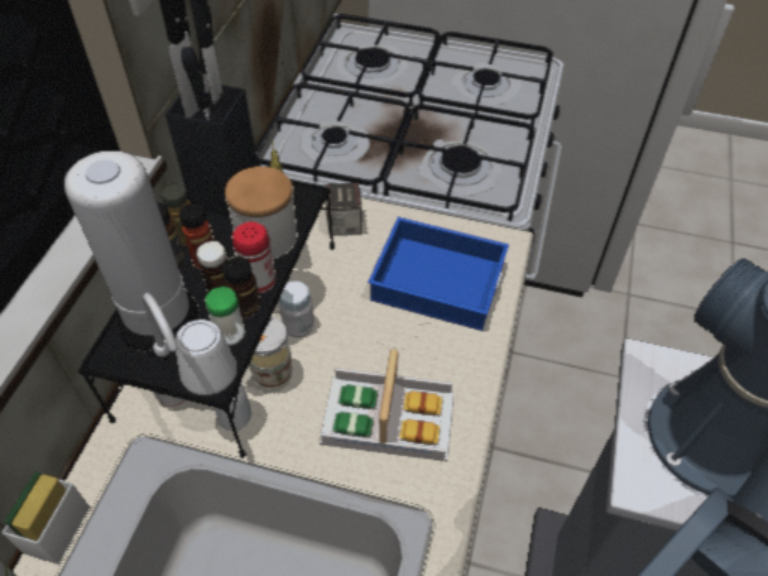

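Run:
```python
from h import *
for c in("top","scene"):
    a=cv2.imread(c+"0raw.png");d=np.load(c+"0.npy");P=cloud(c,d)
    # the table
    hs=cv2.cvtColor(a,cv2.COLOR_BGR2HSV)
    reg=(P[...,0]>.25)&(P[...,0]<.65)&(abs(P[...,1])<.45)
    print(c,"table",np.median(P[...,2][reg&(abs(P[...,2])<.02)]))
    blue=cv2.inRange(hs,(100,120,60),(125,255,255))>0
    m=blue&reg&(P[...,2]>.045)&(P[...,2]<.07); r=cv2.minAreaRect(P[m][:,:2].astype(np.float32)*1000);print("box",m.sum(),r,np.median(P[m][:,2]))
    hm=reg&(P[...,2]>.085)&(P[...,2]<.125)&(P[...,1]>0)&(P[...,0]<.52)
    r=cv2.minAreaRect(P[hm][:,:2].astype(np.float32)*1000);print("handle",hm.sum(),r,cv2.boxPoints(r),P[hm].mean(0))
    for nm,lo,hi in(("green",(45,90,40),(85,255,255)),("gold",(18,140,80),(32,255,255))):
        m=(cv2.inRange(hs,lo,hi)>0)&reg&(P[...,2]<.05)&(P[...,2]>.01)
        n,l,st,ce=cv2.connectedComponentsWithStats(m.astype(np.uint8))
        print(nm,[(P[l==i].mean(0).round(3),st[i,4]) for i in range(1,n) if st[i,4]>15])
    m=(reg&(P[...,2]>.025)&(P[...,2]<.045)&(P[...,1]>0)&(P[...,0]<.55)&(hs[...,1]<60))
    r=cv2.minAreaRect(P[m][:,:2].astype(np.float32)*1000);print("dishrim",m.sum(),r)
```

```text
top table 0.00030952301606457233
box 1001 ((491.6939392089844, -190.12939453125), (166.681884765625, 212.36839294433594), 86.76835632324219) 0.054209117533285056
handle 412 ((506.677490234375, 107.86732482910156), (14.03061580657959, 124.97833251953125), 7.369926929473877) [[491.70435  168.94035 ]
 [507.73596   44.994514]
 [521.65063   46.794296]
 [505.61902  170.74014 ]] [0.50614868 0.1077437  0.10776674]
green [(array([0.578, 0.094, 0.024]), np.int32(83)), (array([0.572, 0.143, 0.025]), np.int32(85)), (array([0.545, 0.089, 0.025]), np.int32(82)), (array([0.539, 0.139, 0.025]), np.int32(91))]
gold [(array([0.472, 0.077, 0.025]), np.int32(116)), (array([0.465, 0.127, 0.025]), np.int32(118)), (array([0.443, 0.073, 0.025]), np.int32(115)), (array([0.436, 0.124, 0.025]), np.int32(114))]
dishrim 307 ((484.13037109375, 105.35970306396484), (144.61045837402344, 125.2064437866211), 7.579944133758545)
scene table 0.0011026613204457858
box 821 ((493.86309814453125, -189.9886474609375), (174.78109741210938, 213.7952880859375), 86.72478485107422) 0.054125649822231336
handle 338 ((508.9374084472656, 110.12252807617188), (14.156980514526367, 125.43848419189453), 7.3949151039123535) [[493.84534 171.40906]
 [509.9902   47.01389]
 [524.0295   48.836  ]
 [507.8846  173.23117]] [0.50706298 0.11875987 0.10684024]
green [(array([0.579, 0.098, 0.024]), np.int32(98)), (array([0.545, 0.093, 0.024]), np.int32(106)), (array([0.572, 0.148, 0.025]), np.int32(101)), (array([0.539, 0.143, 0.023]), np.int32(120))]
gold [(array([0.474, 0.081, 0.024]), np.int32(111)), (array([0.443, 0.077, 0.023]), np.int32(115)), (array([0.467, 0.132, 0.025]), np.int32(120)), (array([0.435, 0.128, 0.024]), np.int32(123))]
dishrim 382 ((484.4154052734375, 106.2503662109375), (143.30511474609375, 126.96903228759766), 6.965545177459717)
```

```bash
cat >> h.py <<'E'
def rel(pos,yawy,tilt=0.0,s=None):
    """units to reach pos with tool down, tool y at yawy deg; tilt deg about tool x"""
    s=s or sense();T=R.from_quat(s["tool_rot"])
    y=np.array([np.cos(np.radians(yawy)),np.sin(np.radians(yawy)),0]);z=np.array([0,0,-1.]);x=np.cross(y,z)
    G=R.from_matrix(np.stack([x,y,z],1))*R.from_rotvec([np.radians(tilt),0,0])
    print("shift",(T.inv().apply(np.array(pos)-s["tcp_pos"])/.1).round(4),"turn",((T.inv()*G).as_rotvec()/(2*np.pi)).round(4))
E
python3 - <<'E'
from h import *
for k in(.2,1):
    s=sense();p=s["tcp_pos"];rel(p+k*(np.array([.507,.109,.2])-p),7.4)
E
```

```text
shift [-0.8507 -0.6548  0.0618] turn [-3.000e-04  1.000e-04  1.661e-01]
shift [-4.2535 -3.2739  0.3091] turn [-3.000e-04  1.000e-04  1.661e-01]
```

```bash
python3 -m inch '[[-1,[-0.2,-0.16,0.02],[0,0,0.02]],[-1,[-0.5,-0.4,0.03],[0,0,0.04]],[-1,[-0.95,-0.73,0.05],[0,0,0.06]]]' && python3 -m inch '[[-1,[-0.45,-0.35,0.03],[0,0,0.02]],[-1,[-0.9,-0.75,0.05],[0,0,0.04]]]'
python3 - <<'E'
from h import *
rel([.507,.109,.2],7.4)
E
```

```text
t: 0.4
tcp_pos: [0.2979, 0.4769, 0.226]
tool_rot: [0.379, 0.926, 0.0, -0.0]
force: [1.4, 0.2, 0.6]
finger_gap: 1.001
t: 0.6
tcp_pos: [0.3095, 0.376, 0.2216]
tool_rot: [0.493, 0.87, -0.0, 0.0]
force: [0.9, -0.5, -0.2]
finger_gap: 0.999
shift [-3.3055  0.3222  0.2177] turn [0.     0.0001 0.0653]
```

```bash
python3 -m inch '[[-1,[-0.45,0.06,0.03],[0,0,0.02]],[-1,[-0.95,0.12,0.05],[0,0,0.045]],[-1,[-1,0.12,0.05],[0,0,0.065]],[-1,[-1,0.12,0.05],[0,0,0.065]]]'
python3 - <<'E'
from h import *
rel([.507,.109,.2],7.4)
E
```

```text
t: 1.0
tcp_pos: [0.3719, 0.297, 0.2169]
tool_rot: [0.659, 0.752, -0.0, -0.0]
force: [-0.1, 0.9, -0.0]
finger_gap: 1.0
shift [-2.0415  1.0911  0.1687] turn [-0.0001  0.      0.0005]
```

```bash
python3 -m inch '[[-1,[-0.4,0.2,0.03],[0,0,0]],[-1,[-0.8,0.4,0.06],[0,0,0]],[-1,[-1,0.6,0.08],[0,0,0]],[-1,[-1,0.6,0.08],[0,0,0]]]' && python3 -m inch '[[-1,[-0.4,0.2,0.03],[0,0,0]],[-1,[-0.8,0.4,0.06],[0,0,0]],[-1,[-1,0.49,0.08],[0,0,0]],[-1,[-1,0.49,0.08],[0,0,0]]]'
python3 - <<'E'
from h import *
rel([.508,.109,.077],7.4)
a,d=snapshot("wrist");cv2.imwrite("pics/w1.png",cv2.resize(a,(768,576)))
E
```

```text
t: 1.4
tcp_pos: [0.4467, 0.2067, 0.209]
tool_rot: [0.657, 0.754, 0.001, 0.001]
force: [-0.6, 0.2, 0.3]
finger_gap: 0.994
t: 1.8
tcp_pos: [0.5072, 0.1145, 0.2008]
tool_rot: [0.657, 0.754, 0.0, 0.0]
force: [-0.2, -0.3, 0.8]
finger_gap: 1.003
shift [-5.5700e-02  2.0000e-04  1.2377e+00] turn [0.     0.     0.0012]
```

View pics/w1.png

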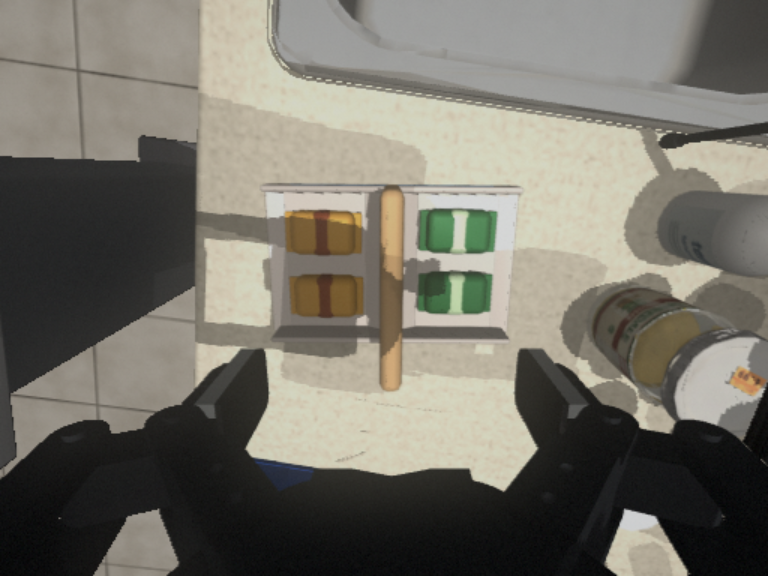

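The wrist view shows the handle (x≈391 px) vertical and centred between the fingers (pads ≈265 and 517 px). I'll descend and grip.

```bash
python3 -m inch '[[-1,[-0.05,0,0.15],[0,0,0.001]],[-1,[-0.05,0,0.4],[0,0,0.001]],[-1,[-0.05,0,0.65],[0,0,0.001]],[-1,[-0.05,0,0.85],[0,0,0.001]],[-1,[-0.05,0,0.95],[0,0,0.001]],[-1,[-0.05,0,0.95],[0,0,0.001]]]' && python3 -m inch '[[-1,[0,0,0.15],[0,0,0]],[-1,[0,0,0.28],[0,0,0]],[-1,[0,0,0.28],[0,0,0]],[-1,[0,0,0.28],[0,0,0]]]' && python3 -m inch '[[-0.3,[0,0,0],[0,0,0]],[0,[0,0,0],[0,0,0]],[0.2,[0,0,0],[0,0,0]],[0.4,[0,0,0],[0,0,0]],[0.6,[0,0,0],[0,0,0]],[0.8,[0,0,0],[0,0,0]],[1,[0,0,0],[0,0,0]],[1,[0,0,0],[0,0,0]],[1,[0,0,0],[0,0,0]],[1,[0,0,0],[0,0,0]]]' 90
python3 - <<'E'
from h import *
rel([.508,.109,.077],7.4)
a,d=snapshot("scene");cv2.imwrite("pics/s1.png",a[200:384,150:400].repeat(3,0).repeat(3,1))
E
```

```text
t: 2.45
tcp_pos: [0.5049, 0.1118, 0.1051]
tool_rot: [0.659, 0.752, -0.001, -0.002]
force: [-0.4, -0.9, -0.1]
finger_gap: 0.999
t: 2.85
tcp_pos: [0.5071, 0.1107, 0.079]
tool_rot: [0.659, 0.752, 0.0, 0.0]
force: [0.4, -0.2, -0.3]
finger_gap: 1.001
t: 3.85
tcp_pos: [0.5076, 0.1102, 0.0786]
tool_rot: [0.66, 0.751, 0.001, 0.001]
force: [0.6, 0.3, 6.0]
finger_gap: 0.146
shift [-0.0124  0.0022  0.0157] turn [0.0003 0.     0.0001]
```

View pics/s1.png

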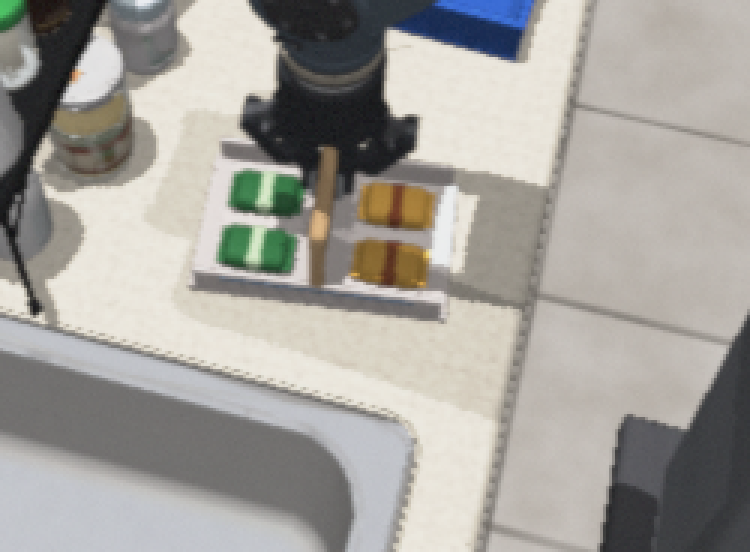

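Run:
```python
from h import *
K,o,M=ext("scene")
def pj(p):
    c=M.T@(np.array(p)-o);q=K@c/c[2];return ((q[:2]-[150,200])*3).round()
print(pj([.5076,.1102,.0786]),pj([.5,.169,.11]),pj([.5157,.047,.11]),pj([.5076,.11,.11]))
```

```text
[326. 188.] [315. 236.] [338.  96.] [327. 166.]
```

Run:
```python
from h import *
d=np.load("top0.npy");P=cloud("top",d)
for u0,u1,y in((180,225,"mustard"),(235,265,"suppl")):
    q=P[105:140,u0:u1].reshape(-1,3);q=q[(q[:,2]>.03)&(q[:,2]<.15)];print(y,q.min(0),q.max(0))
q=P[95:112,130:340].reshape(-1,3);q=q[q[:,2]>.15];print("shelf",q.min(0),np.median(q,0))
q=P[105:150,340:390].reshape(-1,3);q=q[(q[:,2]>.03)&(q[:,2]<.15)];print("tea",q.min(0),q.max(0))
```

```text
mustard [0.67588748 0.04821903 0.0300774 ] [0.71677527 0.11845328 0.14862935]
suppl [ 0.67836954 -0.05353262  0.03039731] [7.17620609e-01 4.75327634e-04 1.49434191e-01]
shelf [ 0.47778296 -0.20876003  0.15004722] [ 0.71855598 -0.00455674  0.15604861]
tea [ 0.66068111 -0.32681055  0.03015054] [ 0.74250657 -0.2128858   0.14106057]
```

```bash
python3 -m inch '[[1,[0,0,-0.05],[0,0,0]],[1,[0,0,-0.12],[0,0,0]],[1,[0,0,-0.22],[0,0,0]],[1,[0,0,-0.34],[0,0,0]],[1,[0,0,-0.48],[0,0,0]],[1,[0,0,-0.62],[0,0,0]],[1,[0,0,-0.76],[0,0,0]],[1,[0,0,-0.88],[0,0,0]],[1,[0,0,-0.96],[0,0,0]],[1,[0,0,-1],[0,0,0]],[1,[0,0,-1],[0,0,0]],[1,[0,0,-1],[0,0,0]]]' 100
python3 - <<'E'
from h import *
for i in range(3):
    s=sense();print(s["t"],s["force"].round(2),s["ft_torque"].round(3))
    a,d=snapshot("scene");
cv2.imwrite("pics/s2.png",a[150:384,120:400].repeat(2,0).repeat(2,1))
rel([.48,.03,.18],47)
E
```

```text
t: 5.1
tcp_pos: [0.5063, 0.1102, 0.1777]
tool_rot: [0.66, 0.752, -0.0, -0.0]
force: [-0.3, -0.2, -7.6]
finger_gap: 0.148
5.1 [-0.31 -0.25 -7.64] [ 0.017  0.03  -0.049]
5.15 [-0.71 -0.53 -8.08] [ 0.03   0.016 -0.017]
5.2 [-0.14  1.01 -7.1 ] [0.018 0.013 0.005]
shift [-0.7608 -0.3648 -0.025 ] turn [-2.000e-04 -1.000e-04 -1.099e-01]
```

View pics/s2.png

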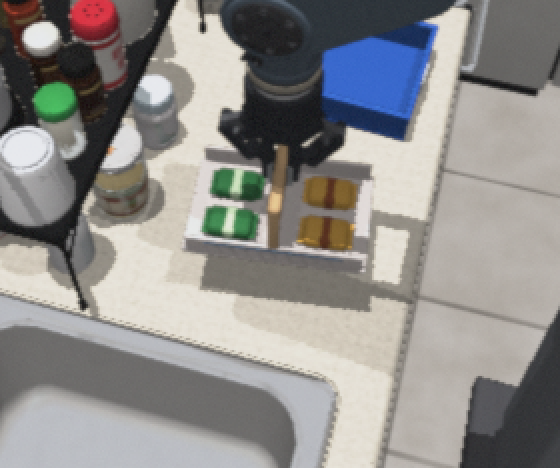

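```bash
python3 -m inch '[[1,[-0.02,-0.01,-0.005],[0,0,-0.003]],[1,[-0.06,-0.03,-0.01],[0,0,-0.009]],[1,[-0.12,-0.055,-0.015],[0,0,-0.018]],[1,[-0.2,-0.095,-0.02],[0,0,-0.029]],[1,[-0.29,-0.14,-0.03],[0,0,-0.042]],[1,[-0.39,-0.185,-0.04],[0,0,-0.056]],[1,[-0.49,-0.235,-0.05],[0,0,-0.07]],[1,[-0.58,-0.28,-0.06],[0,0,-0.083]],[1,[-0.66,-0.315,-0.07],[0,0,-0.095]],[1,[-0.72,-0.345,-0.07],[0,0,-0.104]],[1,[-0.75,-0.36,-0.07],[0,0,-0.109]],[1,[-0.76,-0.365,-0.07],[0,0,-0.11]],[1,[-0.76,-0.365,-0.07],[0,0,-0.11]]]'
python3 - <<'E'
from h import *
rel([.5006,-.05,.185],86.8)
E
```

```text
t: 6.55
tcp_pos: [0.4804, 0.03, 0.1851]
tool_rot: [0.366, 0.93, -0.0, -0.0]
force: [1.0, -0.6, -7.1]
finger_gap: 0.149
shift [-6.927e-01 -4.474e-01  6.000e-04] turn [-0.     -0.     -0.1105]
```

```bash
python3 -m inch '[[1,[-0.02,-0.01,0],[0,0,-0.003]],[1,[-0.06,-0.04,0],[0,0,-0.009]],[1,[-0.12,-0.08,0],[0,0,-0.018]],[1,[-0.19,-0.12,0],[0,0,-0.029]],[1,[-0.27,-0.175,0],[0,0,-0.042]],[1,[-0.36,-0.23,0],[0,0,-0.056]],[1,[-0.45,-0.29,0],[0,0,-0.07]],[1,[-0.53,-0.34,0],[0,0,-0.083]],[1,[-0.6,-0.39,0],[0,0,-0.095]],[1,[-0.65,-0.42,0],[0,0,-0.104]],[1,[-0.68,-0.44,0],[0,0,-0.109]],[1,[-0.693,-0.447,0],[0,0,-0.1105]],[1,[-0.693,-0.447,0],[0,0,-0.1105]],[1,[-0.693,-0.447,0],[0,0,-0.1105]]]'
python3 - <<'E'
from h import *
s=sense();print(s["q"].round(2))
rel([.5006,-.05,.185],86.8)
for c in("top","scene"):
    a,d=snapshot(c);cv2.imwrite(f"pics/{c}3.png",a[100:384,100:400].repeat(2,0).repeat(2,1))
# tilt table: TCP shift in level tool frame keeping lip fixed at z .085 ; dish x=-tool y
l=np.array([0,-.1,.0696]);lipz=s["tcp_pos"][2]-.0696
for t in(10,16,20,25,30,35,40,45,50,55):
  for sg in(1,):
    r=R.from_rotvec([np.radians(t)*sg,0,0]).apply(l)
    print(t,"turn",round(t/360,4),((l-r)/.1).round(3),"lip dir",(r).round(3), lipz)
E
```

```text
t: 7.95
tcp_pos: [0.5006, -0.0496, 0.1851]
tool_rot: [0.028, 1.0, 0.0, -0.0]
force: [-0.5, -0.2, -7.5]
finger_gap: 0.145
[-0.32  0.43  1.78  0.    0.93 -1.84]
shift [ 0.     -0.0042  0.0006] turn [ 0.     -0.0001  0.0001]
10 turn 0.0278 [0.    0.106 0.184] lip dir [ 0.    -0.111  0.051] 0.11546024568567892
16 turn 0.0444 [0.    0.153 0.303] lip dir [ 0.    -0.115  0.039] 0.11546024568567892
20 turn 0.0556 [0.    0.178 0.384] lip dir [ 0.    -0.118  0.031] 0.11546024568567892
25 turn 0.0694 [0.    0.2   0.488] lip dir [ 0.    -0.12   0.021] 0.11546024568567892
30 turn 0.0833 [0.    0.214 0.593] lip dir [ 0.    -0.121  0.01 ] 0.11546024568567892
35 turn 0.0972 [0.    0.218 0.699] lip dir [ 0.    -0.122 -0.   ] 0.11546024568567892
40 turn 0.1111 [0.    0.213 0.806] lip dir [ 0.    -0.121 -0.011] 0.11546024568567892
45 turn 0.125 [0.    0.199 0.911] lip dir [ 0.    -0.12  -0.021] 0.11546024568567892
50 turn 0.1389 [0.    0.176 1.015] lip dir [ 0.    -0.118 -0.032] 0.11546024568567892
55 turn 0.1528 [0.    0.144 1.116] lip dir [ 0.    -0.114 -0.042] 0.11546024568567892
```

View pics/top3.png

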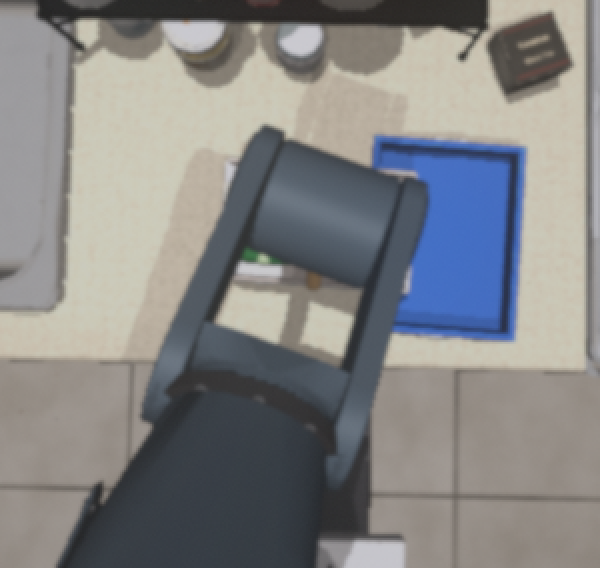

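View pics/scene3.png

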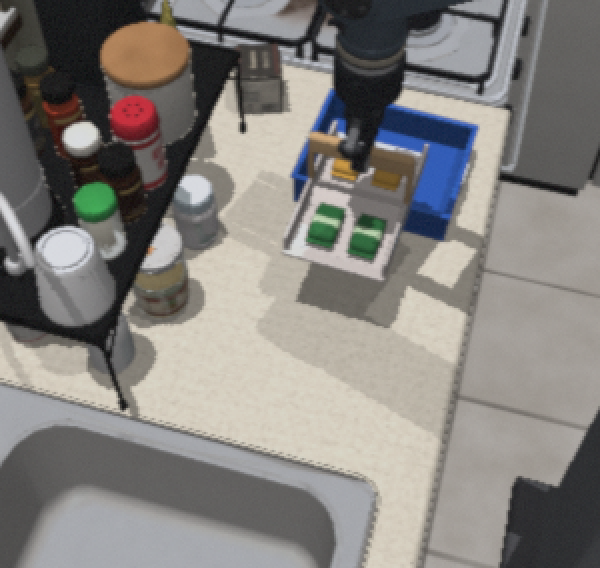

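Run:
```python
from h import *
l=np.array([0,-.1,.0696])
for t in list(range(0,15,2))+[15,16,17,18]+list(range(20,60,2)):
    r=R.from_rotvec([-np.radians(t),0,0]).apply(l)
    q=(l-r)/.1; q[2]+=.25*min(1,t/16)
    print(t,round(-t/360,4),q[1:].round(3))
```

```text
0 0.0 [0. 0.]
2 -0.0056 [-0.025 -0.003]
4 -0.0111 [-0.051 -0.006]
6 -0.0167 [-0.078 -0.007]
8 -0.0222 [-0.107 -0.007]
10 -0.0278 [-0.136 -0.007]
12 -0.0333 [-0.167 -0.005]
14 -0.0389 [-0.198 -0.002]
15 -0.0417 [-0.214 -0.001]
16 -0.0444 [-0.231  0.001]
17 -0.0472 [-0.247 -0.012]
18 -0.05 [-0.264 -0.025]
20 -0.0556 [-0.298 -0.05 ]
22 -0.0611 [-0.334 -0.074]
24 -0.0667 [-0.37  -0.097]
26 -0.0722 [-0.406 -0.118]
28 -0.0778 [-0.444 -0.138]
30 -0.0833 [-0.482 -0.157]
32 -0.0889 [-0.521 -0.174]
34 -0.0944 [-0.56 -0.19]
36 -0.1 [-0.6   -0.205]
38 -0.1056 [-0.64  -0.218]
40 -0.1111 [-0.681 -0.23 ]
42 -0.1167 [-0.723 -0.24 ]
44 -0.1222 [-0.764 -0.249]
46 -0.1278 [-0.806 -0.257]
48 -0.1333 [-0.848 -0.263]
50 -0.1389 [-0.89  -0.267]
52 -0.1444 [-0.933 -0.271]
54 -0.15 [-0.975 -0.272]
56 -0.1556 [-1.018 -0.272]
58 -0.1611 [-1.06  -0.271]
```

```bash
python3 -m inch '[[1,[0,-0.012,-0.001],[-0.0028,0,0]],[1,[0,-0.038,-0.004],[-0.0083,0,0]],[1,[0,-0.065,-0.006],[-0.0139,0,0]],[1,[0,-0.092,-0.007],[-0.0194,0,0]],[1,[0,-0.121,-0.007],[-0.025,0,0]],[1,[0,-0.151,-0.006],[-0.0306,0,0]],[1,[0,-0.182,-0.004],[-0.0361,0,0]],[1,[0,-0.206,-0.001],[-0.0403,0,0]],[1,[0,-0.222,0],[-0.0431,0,0]],[1,[0,-0.231,0],[-0.0444,0,0]],[1,[0,-0.231,0],[-0.0444,0,0]],[1,[0,-0.231,0],[-0.0444,0,0]]]'
cat >> h.py <<'E'
def tilt(s):
    return np.degrees(np.arccos(-R.from_quat(s["tool_rot"]).as_matrix()[2,2]))
def rep(name=None,n=3):
    f=[];g=[]
    for i in range(n):
        s=sense();f.append(s["force"]);g.append(s["ft_torque"]);a,d=snapshot("scene")
    r=R.from_quat(s["tool_rot"]).as_matrix();print("t",s["t"],"F",np.mean(f,0).round(2),"T",np.mean(g,0).round(3),"tilt",tilt(s).round(2),"lip",(s["tcp_pos"]+r@[0,-.1,.0696]).round(4),"q",s["q"].round(2))
    if name: cv2.imwrite(f"pics/{name}.png",cv2.resize(a[110:270,230:370],None,fx=4,fy=4,interpolation=cv2.INTER_CUBIC)[:600])
E
python3 -c "
from h import *
rep('t16')"
```

```text
t: 9.25
tcp_pos: [0.4994, -0.0727, 0.1852]
tool_rot: [0.027, 0.99, 0.139, 0.004]
force: [-0.7, 0.0, -7.6]
finger_gap: 0.149
t 9.35 F [-0.69  0.02 -7.63] T [-0.625  0.052 -0.004] tilt 15.98 lip [ 0.4952 -0.1494  0.0908] q [-0.52  0.47  1.76  0.29  1.06 -2.19]
```

View pics/t16.png

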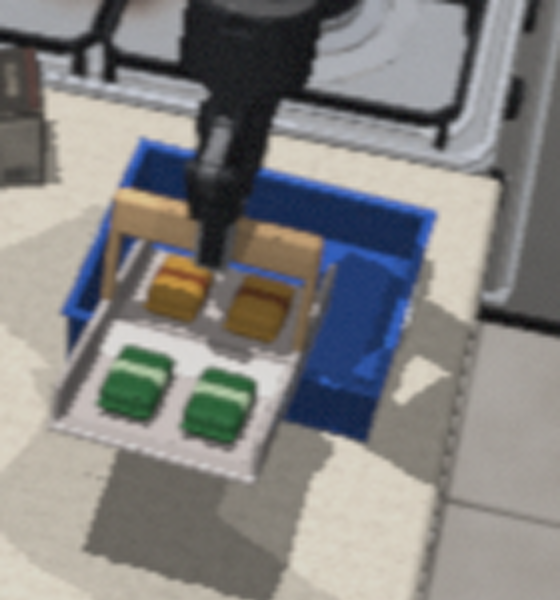

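```bash
cat > ik.py <<'E'
from h import *
from scipy.optimize import least_squares
def fkR(q,s4=1,s6=1): return R.from_euler('ZYZYZ',[q[0],q[1]+q[2],s4*q[3],q[4],s6*q[5]])
E
python3 - <<'E'
from ik import *
s=sense();T=R.from_quat(s["tool_rot"])
for s4 in(1,-1):
  for s6 in(1,-1):
    d=(fkR(s["q"],s4,s6).inv()*T).as_rotvec(degrees=True).round(1);print(s4,s6,d)
Y=R.from_euler
for yaw in(86.8,75,67,57):
  for t in(30,45,55):
    y=np.array([np.cos(np.radians(yaw)),np.sin(np.radians(yaw)),0]);z=np.array([0,0,-1.])
    G=R.from_matrix(np.stack([np.cross(y,z),y,z],1))*R.from_rotvec([-np.radians(t),0,0])
    M=G.as_matrix();tcp=np.array([.495,-.15,.09])-M@[0,-.1,.0696]
    W=tcp-.3*M[:,2];r=np.hypot(W[0],W[1]);q1=np.arctan2(W[1],W[0])-np.arcsin(.11/r)
    for a in(2.1,2.3):
      e=(R.from_euler('ZY',[q1,a]).inv()*G).as_euler('ZYZ');print(yaw,t,a,"q1",q1.round(2),"r",r.round(3),"z",W[2].round(3),e.round(2))
E
```

```text
Traceback (most recent call last):
  File "ik.py", line 3, in fkR
    def fkR(q,s4=1,s6=1): return R.from_euler('ZYZYZ',[q[0],q[1]+q[2],s4*q[3],q[4],s6*q[5]])
                                 ~~~~~~~~~~~~^^^^^^^^^^^^^^^^^^^^^^^^^^^^^^^^^^^^^^^^^^^^^^^
  File "scipy/spatial/transform/_rotation.pyx", line 1413, in scipy.spatial.transform._rotation.Rotation.from_euler
ValueError: Expected axis specification to be a non-empty string of upto 3 characters, got ZYZYZ
```

```bash
sed -i "s/return .*/return R.from_euler('ZYZ',[q[0],q[1]+q[2],s4*q[3]])*R.from_euler('YZ',[q[4],s6*q[5]])/" ik.py
python3 - <<'E'
from ik import *
s=sense();T=R.from_quat(s["tool_rot"])
for s4 in(1,-1):
  for s6 in(1,-1):
    d=(fkR(s["q"],s4,s6).inv()*T).as_rotvec(degrees=True).round(1);print(s4,s6,d)
for yaw in(86.8,75,67,57):
  for t in(16,30,45,55):
    y=np.array([np.cos(np.radians(yaw)),np.sin(np.radians(yaw)),0]);z=np.array([0,0,-1.])
    G=R.from_matrix(np.stack([np.cross(y,z),y,z],1))*R.from_rotvec([-np.radians(t),0,0])
    M=G.as_matrix();tcp=np.array([.495,-.15,.09])-M@[0,-.1,.0696]
    W=tcp-.3*M[:,2];r=np.hypot(W[0],W[1]);q1=np.arctan2(W[1],W[0])-np.arcsin(.11/r)
    for a in(2.1,2.3):
      e=(R.from_euler('ZY',[q1,a]).inv()*G).as_euler('ZYZ');print(yaw,t,a,"q1",q1.round(2),"r",r.round(3),"z",W[2].round(3),e.round(2))
E
```

```text
1 1 [-0. -0. 90.]
1 -1 [  -0.     0.  -161.2]
-1 1 [ -5.4 -32.5 103.8]
-1 -1 [ -26.6   26.6 -141.1]
86.8 16 2.1 q1 -0.52 r 0.519 z 0.473 [ 0.27  1.18 -0.58]
86.8 16 2.3 q1 -0.52 r 0.519 z 0.473 [ 0.3   0.99 -0.65]
86.8 30 2.1 q1 -0.67 r 0.549 z 0.46 [ 0.43  1.38 -0.77]
86.8 30 2.3 q1 -0.67 r 0.549 z 0.46 [ 0.45  1.2  -0.86]
86.8 45 2.1 q1 -0.8 r 0.592 z 0.422 [ 0.55  1.63 -0.88]
86.8 45 2.3 q1 -0.8 r 0.592 z 0.422 [ 0.55  1.46 -0.99]
86.8 55 2.1 q1 -0.86 r 0.623 z 0.384 [ 0.62  1.79 -0.91]
86.8 55 2.3 q1 -0.86 r 0.623 z 0.384 [ 0.6   1.63 -1.03]
75 16 2.1 q1 -0.52 r 0.517 z 0.473 [ 0.3   1.13 -0.4 ]
75 16 2.3 q1 -0.52 r 0.517 z 0.473 [ 0.34  0.94 -0.47]
75 30 2.1 q1 -0.69 r 0.53 z 0.46 [ 0.49  1.31 -0.62]
75 30 2.3 q1 -0.69 r 0.53 z 0.46 [ 0.53  1.13 -0.73]
75 45 2.1 q1 -0.84 r 0.557 z 0.422 [ 0.63  1.55 -0.76]
75 45 2.3 q1 -0.84 r 0.557 z 0.422 [ 0.65  1.39 -0.88]
75 55 2.1 q1 -0.92 r 0.58 z 0.384 [ 0.71  1.72 -0.81]
75 55 2.3 q1 -0.92 r 0.58 z 0.384 [ 0.7   1.56 -0.94]
67 16 2.1 q1 -0.52 r 0.517 z 0.473 [ 0.31  1.1  -0.27]
67 16 2.3 q1 -0.52 r 0.517 z 0.473 [ 0.35  0.91 -0.35]
67 30 2.1 q1 -0.7 r 0.516 z 0.46 [ 0.53  1.26 -0.52]
67 30 2.3 q1 -0.7 r 0.516 z 0.46 [ 0.57  1.08 -0.63]
67 45 2.1 q1 -0.87 r 0.532 z 0.422 [ 0.69  1.49 -0.69]
67 45 2.3 q1 -0.87 r 0.532 z 0.422 [ 0.71  1.33 -0.82]
67 55 2.1 q1 -0.96 r 0.548 z 0.384 [ 0.77  1.65 -0.74]
67 55 2.3 q1 -0.96 r 0.548 z 0.384 [ 0.77  1.51 -0.88]
57 16 2.1 q1 -0.52 r 0.516 z 0.473 [ 0.32  1.05 -0.11]
57 16 2.3 q1 -0.52 r 0.516 z 0.473 [ 0.37  0.86 -0.19]
57 30 2.1 q1 -0.71 r 0.499 z 0.46 [ 0.57  1.18 -0.39]
57 30 2.3 q1 -0.71 r 0.499 z 0.46 [ 0.62  1.01 -0.51]
57 45 2.1 q1 -0.89 r 0.499 z 0.422 [ 0.75  1.4  -0.59]
57 45 2.3 q1 -0.89 r 0.499 z 0.422 [ 0.78  1.26 -0.73]
57 55 2.1 q1 -1.0 r 0.507 z 0.384 [ 0.84  1.57 -0.66]
57 55 2.3 q1 -1.0 r 0.507 z 0.384 [ 0.85  1.44 -0.81]
```

```bash
python3 -m inch '[[1,[0,-0.006,-0.009],[-0.0014,0,0]],[1,[0,-0.012,-0.017],[-0.0028,0,0]],[1,[0,-0.018,-0.026],[-0.0042,0,0]],[1,[0,-0.025,-0.034],[-0.0056,0,0]],[1,[0,-0.031,-0.043],[-0.0069,0,0]],[1,[0,-0.038,-0.051],[-0.0083,0,0]],[1,[0,-0.038,-0.051],[-0.0083,0,0]],[1,[0,-0.038,-0.051],[-0.0083,0,0]],[1,[0,-0.038,-0.051],[-0.0083,0,0]],[1,[0,-0.038,-0.051],[-0.0083,0,0]]]' && python3 -c "
from h import *
rep('t19')"
```

```text
t: 10.4
tcp_pos: [0.4991, -0.0778, 0.189]
tool_rot: [0.027, 0.986, 0.165, 0.005]
force: [0.6, 0.5, -7.8]
finger_gap: 0.148
t 10.5 F [ 0.29  0.37 -7.86] T [-0.743  0.051  0.014] tilt 18.97 lip [ 0.4952 -0.1497  0.0907] q [-0.55  0.47  1.75  0.33  1.11 -2.24]
```

```bash
python3 -m inch '[[1,[0,-0.006,-0.009],[-0.0014,0,0]],[1,[0,-0.012,-0.017],[-0.0028,0,0]],[1,[0,-0.018,-0.026],[-0.0042,0,0]],[1,[0,-0.025,-0.034],[-0.0056,0,0]],[1,[0,-0.031,-0.043],[-0.0069,0,0]],[1,[0,-0.038,-0.051],[-0.0083,0,0]],[1,[0,-0.038,-0.051],[-0.0083,0,0]],[1,[0,-0.038,-0.051],[-0.0083,0,0]],[1,[0,-0.038,-0.051],[-0.0083,0,0]],[1,[0,-0.038,-0.051],[-0.0083,0,0]]]' && python3 -c "
from h import *
rep('t22')"
```

```text
t: 11.55
tcp_pos: [0.4988, -0.083, 0.1926]
tool_rot: [0.027, 0.981, 0.19, 0.005]
force: [-0.4, -1.4, -7.0]
finger_gap: 0.145
t 11.65 F [-0.27 -0.42 -7.1 ] T [-0.834  0.096 -0.02 ] tilt 21.96 lip [ 0.4952 -0.1497  0.0906] q [-0.59  0.48  1.73  0.36  1.15 -2.29]
```

View pics/t22.png

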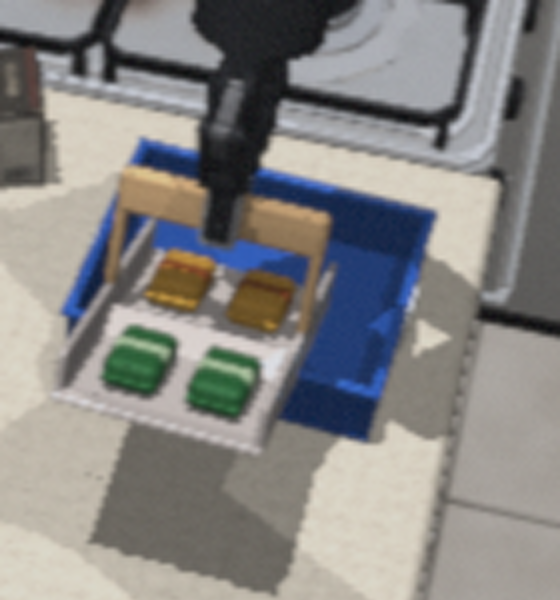

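At 22° all four bars are still in place, gold at (180,280) and (262,298), so I continue tipping.

```bash
python3 -m inch '[[1,[0,-0.006,-0.009],[-0.0014,0,0]],[1,[0,-0.012,-0.017],[-0.0028,0,0]],[1,[0,-0.018,-0.026],[-0.0042,0,0]],[1,[0,-0.025,-0.034],[-0.0056,0,0]],[1,[0,-0.031,-0.043],[-0.0069,0,0]],[1,[0,-0.038,-0.051],[-0.0083,0,0]],[1,[0,-0.038,-0.051],[-0.0083,0,0]],[1,[0,-0.038,-0.051],[-0.0083,0,0]],[1,[0,-0.038,-0.051],[-0.0083,0,0]],[1,[0,-0.038,-0.051],[-0.0083,0,0]]]' && python3 -c "
from h import *
rep('t25')"
```

```text
t: 12.7
tcp_pos: [0.4986, -0.0885, 0.1959]
tool_rot: [0.027, 0.976, 0.216, 0.006]
force: [0.2, -0.4, -7.6]
finger_gap: 0.152
t 12.8 F [ 0.18 -0.15 -8.3 ] T [-0.955  0.079 -0.023] tilt 24.95 lip [ 0.4952 -0.1497  0.0906] q [-0.62  0.5   1.72  0.39  1.2  -2.33]
```

View pics/t25.png

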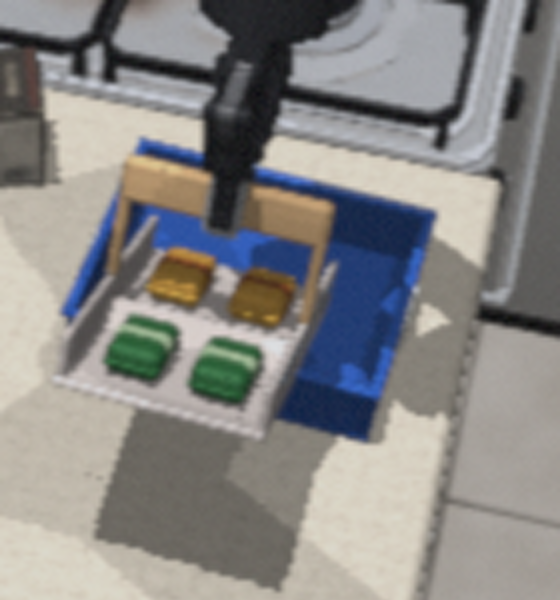

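```bash
python3 -m inch '[[1,[0,-0.006,-0.009],[-0.0014,0,0]],[1,[0,-0.012,-0.017],[-0.0028,0,0]],[1,[0,-0.018,-0.026],[-0.0042,0,0]],[1,[0,-0.025,-0.034],[-0.0056,0,0]],[1,[0,-0.031,-0.043],[-0.0069,0,0]],[1,[0,-0.038,-0.051],[-0.0083,0,0]],[1,[0,-0.038,-0.051],[-0.0083,0,0]],[1,[0,-0.038,-0.051],[-0.0083,0,0]],[1,[0,-0.038,-0.051],[-0.0083,0,0]],[1,[0,-0.038,-0.051],[-0.0083,0,0]]]' && python3 -c "
from h import *
rep('t28')"
```

```text
t: 13.85
tcp_pos: [0.4983, -0.0941, 0.1989]
tool_rot: [0.027, 0.97, 0.241, 0.007]
force: [-0.4, -0.1, -7.6]
finger_gap: 0.149
t 13.95 F [ 0.12  0.29 -7.17] T [-1.008  0.07  -0.004] tilt 27.94 lip [ 0.4952 -0.1497  0.0906] q [-0.65  0.51  1.71  0.42  1.24 -2.37]
```

View pics/t28.png

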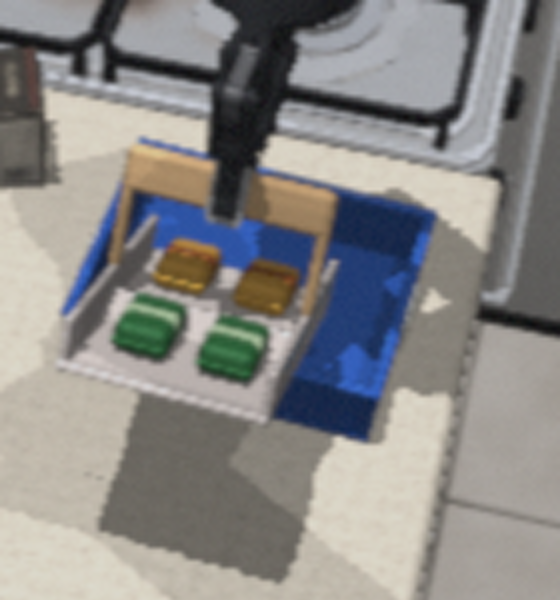

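```bash
python3 -m inch '[[1,[0,-0.006,-0.009],[-0.0014,0,0]],[1,[0,-0.012,-0.017],[-0.0028,0,0]],[1,[0,-0.018,-0.026],[-0.0042,0,0]],[1,[0,-0.025,-0.034],[-0.0056,0,0]],[1,[0,-0.031,-0.043],[-0.0069,0,0]],[1,[0,-0.038,-0.051],[-0.0083,0,0]],[1,[0,-0.038,-0.051],[-0.0083,0,0]],[1,[0,-0.038,-0.051],[-0.0083,0,0]],[1,[0,-0.038,-0.051],[-0.0083,0,0]],[1,[0,-0.038,-0.051],[-0.0083,0,0]]]' && python3 -c "
from h import *
rep('t31')"
```

```text
t: 15.0
tcp_pos: [0.4979, -0.0998, 0.2017]
tool_rot: [0.027, 0.963, 0.267, 0.007]
force: [-0.1, 0.6, -7.8]
finger_gap: 0.149
t 15.1 F [-0.41  0.27 -8.1 ] T [-1.09   0.103 -0.007] tilt 30.93 lip [ 0.4952 -0.1497  0.0906] q [-0.68  0.53  1.69  0.45  1.29 -2.4 ]
```

View pics/t31.png

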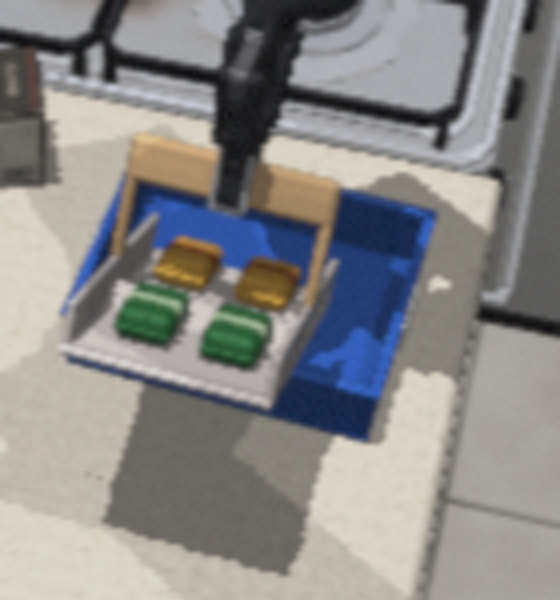

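At 31° all four bars are still in: gold at (190,263) and (268,285), green at (152,312) and (236,335).

```bash
python3 -m inch '[[1,[0,-0.006,-0.009],[-0.0014,0,0]],[1,[0,-0.012,-0.017],[-0.0028,0,0]],[1,[0,-0.018,-0.026],[-0.0042,0,0]],[1,[0,-0.025,-0.034],[-0.0056,0,0]],[1,[0,-0.031,-0.043],[-0.0069,0,0]],[1,[0,-0.038,-0.051],[-0.0083,0,0]],[1,[0,-0.038,-0.051],[-0.0083,0,0]],[1,[0,-0.038,-0.051],[-0.0083,0,0]],[1,[0,-0.038,-0.051],[-0.0083,0,0]],[1,[0,-0.038,-0.051],[-0.0083,0,0]]]' && python3 -c "
from h import *
rep('t34')"
```

```text
t: 16.15
tcp_pos: [0.4976, -0.1057, 0.2041]
tool_rot: [0.026, 0.956, 0.292, 0.008]
force: [0.3, 0.1, -7.0]
finger_gap: 0.15
t 16.25 F [-0.36  0.   -7.69] T [-1.161  0.084  0.01 ] tilt 33.92 lip [ 0.4952 -0.1497  0.0906] q [-0.71  0.54  1.68  0.47  1.34 -2.43]
```

View pics/t34.png

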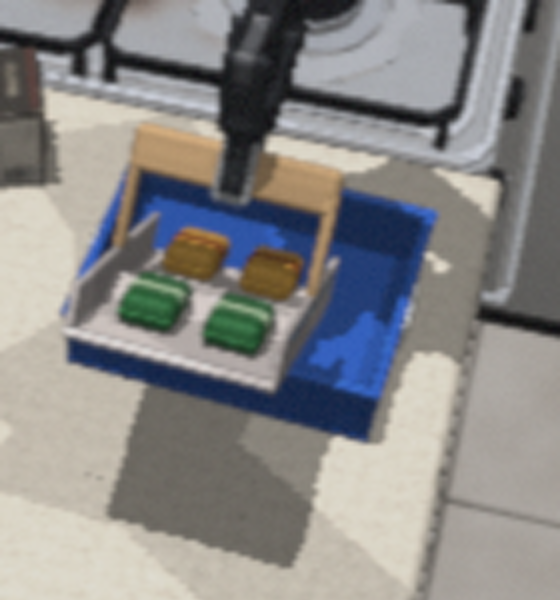

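```bash
python3 -m inch '[[1,[0,-0.006,-0.009],[-0.0014,0,0]],[1,[0,-0.012,-0.017],[-0.0028,0,0]],[1,[0,-0.018,-0.026],[-0.0042,0,0]],[1,[0,-0.025,-0.034],[-0.0056,0,0]],[1,[0,-0.025,-0.034],[-0.0056,0,0]],[1,[0,-0.025,-0.034],[-0.0056,0,0]],[1,[0,-0.025,-0.034],[-0.0056,0,0]],[1,[0,-0.025,-0.034],[-0.0056,0,0]],[1,[0,-0.025,-0.034],[-0.0056,0,0]]]' && python3 -c "
from h import *
rep('t36')"
```

```text
t: 17.2
tcp_pos: [0.4974, -0.1097, 0.2055]
tool_rot: [0.026, 0.951, 0.308, 0.009]
force: [0.5, -0.5, -5.3]
finger_gap: 0.144
t 17.3 F [ 0.34 -0.38 -5.72] T [-1.137  0.071 -0.047] tilt 35.93 lip [ 0.4952 -0.1498  0.0905] q [-0.72  0.56  1.66  0.49  1.37 -2.45]
```

View pics/t36.png

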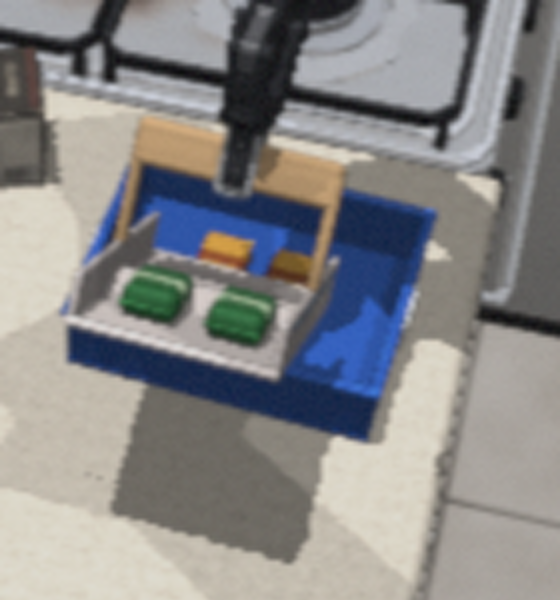

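Two bars' weight is gone and the greens are still in. I'll back the lip up and away while still tipped, then look into the box.

Run:
```python
from h import *
s=sense();T=R.from_quat(s["tool_rot"]);print((T.inv().apply([0,.01,.05])/.1).round(3),(T.inv().apply([0,0.1,0.])/.1).round(3))
```

```text
[ 0.006  0.374 -0.346] [0.055 0.809 0.586]
```

```bash
python3 -m inch '[[1,[0,0.02,-0.02],[0,0,0]],[1,[0,0.06,-0.055],[0,0,0]],[1,[0,0.12,-0.11],[0,0,0]],[1,[0,0.19,-0.175],[0,0,0]],[1,[0,0.26,-0.24],[0,0,0]],[1,[0,0.32,-0.295],[0,0,0]],[1,[0,0.36,-0.335],[0,0,0]],[1,[0,0.374,-0.346],[0,0,0]],[1,[0,0.374,-0.346],[0,0,0]]]' && python3 -c "
from h import *
rep('u36')
a,d=snapshot('top');cv2.imwrite('pics/u36t.png',cv2.resize(a[130:300,180:380],None,fx=4,fy=4,interpolation=cv2.INTER_CUBIC)[:600])
"
```

```text
t: 18.25
tcp_pos: [0.498, -0.0998, 0.2557]
tool_rot: [0.026, 0.951, 0.308, 0.009]
force: [-0.7, 0.4, -5.4]
finger_gap: 0.145
t 18.35 F [-0.27  0.38 -5.56] T [-1.159  0.102 -0.023] tilt 35.94 lip [ 0.4955 -0.1398  0.1401] q [-0.71  0.48  1.63  0.49  1.46 -2.39]
```

View pics/u36.png

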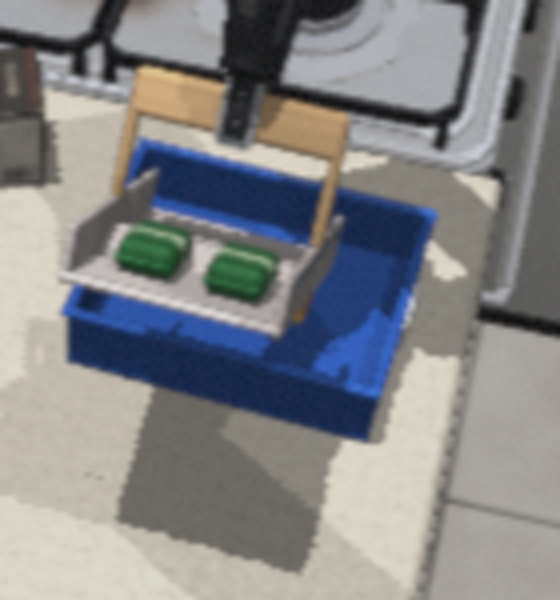

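View pics/u36t.png

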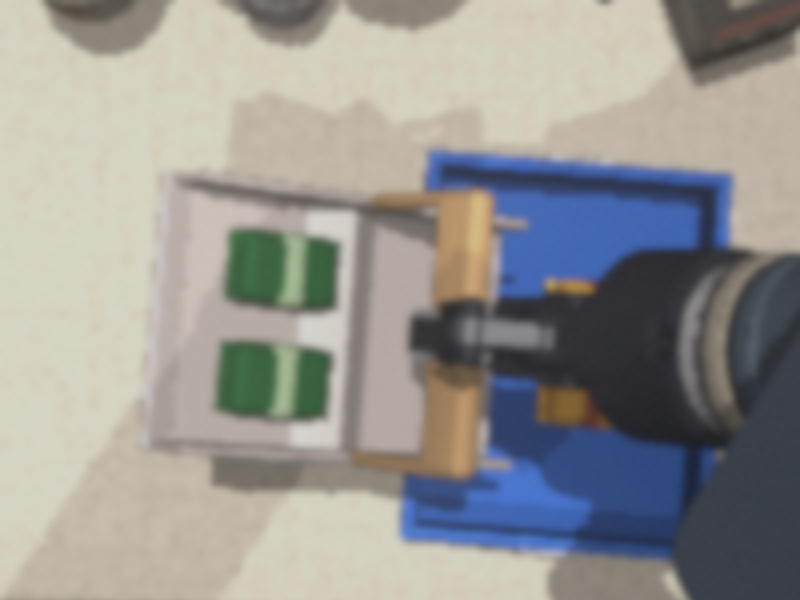

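```bash
python3 -m inch '[[1,[0,0.02,0.01],[0.003,0,0]],[1,[0,0.05,0.04],[0.008,0,0]],[1,[0.01,0.1,0.07],[0.015,0,0]],[1,[0.01,0.17,0.12],[0.023,0,0]],[1,[0.02,0.24,0.17],[0.032,0,0]],[1,[0.02,0.31,0.22],[0.041,0,0]],[1,[0.03,0.39,0.28],[0.05,0,0]],[1,[0.03,0.46,0.33],[0.059,0,0]],[1,[0.04,0.53,0.38],[0.068,0,0]],[1,[0.04,0.59,0.43],[0.077,0,0]],[1,[0.04,0.64,0.46],[0.085,0,0]],[1,[0.05,0.68,0.49],[0.092,0,0]],[1,[0.05,0.71,0.51],[0.097,0,0]],[1,[0.05,0.73,0.53],[0.1,0,0]],[1,[0.05,0.73,0.53],[0.1,0,0]],[1,[0.05,0.73,0.53],[0.1,0,0]]]' && python3 -c "
from h import *
rep('v')
rel([.495,.075,.1],86.8)
rel([.495,.075,.0786],86.8)
"
```

```text
t: 20.05
tcp_pos: [0.4975, -0.009, 0.2553]
tool_rot: [0.028, 1.0, -0.0, -0.0]
force: [-0.1, 0.8, -6.5]
finger_gap: 0.146
t 20.15 F [-0.35 -0.09 -6.44] T [-0.11   0.027 -0.012] tilt 0.05 lip [ 0.4922 -0.1095  0.1858] q [-0.24  0.33  1.72 -0.    1.1  -1.76]
shift [0.0763 0.8466 1.5524] turn [-0.0001 -0.0001 -0.0001]
shift [0.0763 0.8468 1.7664] turn [-0.0001 -0.0001 -0.0001]
```

View pics/v.png

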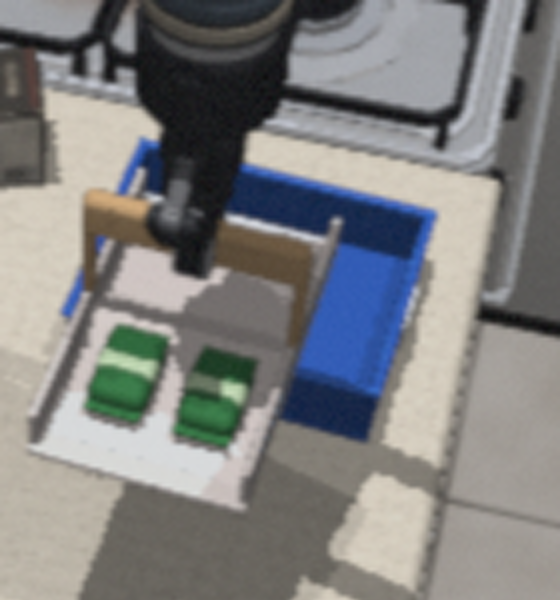

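```bash
python3 -m inch '[[1,[0,0.02,0.01],[0,0,0]],[1,[0.01,0.06,0.04],[0,0,0]],[1,[0.02,0.13,0.09],[0,0,0]],[1,[0.03,0.22,0.17],[0,0,0]],[1,[0.03,0.32,0.27],[0,0,0]],[1,[0.04,0.43,0.38],[0,0,0]],[1,[0.05,0.54,0.5],[0,0,0]],[1,[0.06,0.64,0.62],[0,0,0]],[1,[0.07,0.73,0.73],[0,0,0]],[1,[0.07,0.79,0.83],[0,0,0]],[1,[0.076,0.83,0.91],[0,0,0]],[1,[0.076,0.846,0.96],[0,0,0]],[1,[0.076,0.846,0.98],[0,0,0]],[1,[0.076,0.846,0.98],[0,0,0]]]'
python3 - <<'E'
from h import *
rel([.495,.075,.0786],86.8)
a,d=snapshot('scene');P=cloud('scene',d);cv2.imwrite('pics/p1.png',cv2.resize(a[130:330,180:380],None,fx=3,fy=3))
hs=cv2.cvtColor(a,cv2.COLOR_BGR2HSV)
T=R.from_quat(sense()["tool_rot"]).as_matrix();tc=sense()["tcp_pos"]
L=(P-tc)@T  # tool frame
m=(abs(L[...,0])<.05)&(L[...,1]>.03)&(L[...,1]<.083)&(abs(L[...,2]-.0726)<.02)&(hs[...,1]<50)
A=L[m];k=np.linalg.lstsq(np.c_[A[:,:2],np.ones(len(A))],A[:,2],rcond=None)[0];print("green floor slope deg x,y",np.degrees(k[:2]),k[2],len(A))
m=(abs(L[...,0])<.05)&(L[...,1]<-.03)&(L[...,1]>-.083)&(abs(L[...,2]-.0726)<.02)&(hs[...,1]<50)
A=L[m];k=np.linalg.lstsq(np.c_[A[:,:2],np.ones(len(A))],A[:,2],rcond=None)[0] if len(A)>20 else 0;print(k,len(A))
E
```

```text
t: 21.6
tcp_pos: [0.4953, 0.075, 0.1572]
tool_rot: [0.028, 1.0, -0.001, 0.0]
force: [0.3, -0.5, -6.4]
finger_gap: 0.148
shift [0.0026 0.0008 0.7855] turn [-0.0002  0.      0.    ]
green floor slope deg x,y [1.50410788 9.70864524] 0.0599842621664069 581
[-0.00673579  0.00434307  0.07309513] 224
```

View pics/p1.png

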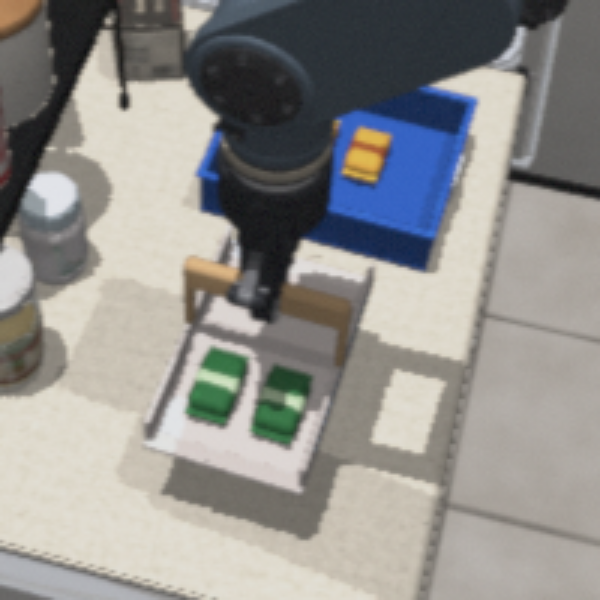

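The gold-side floor fits to about 0.3° level and sits at the expected height, so I lower it.

```bash
python3 -m inch '[[1,[0,0,0.03],[0,0,0]],[1,[0,0,0.1],[0,0,0]],[1,[0,0,0.2],[0,0,0]],[1,[0,0,0.32],[0,0,0]],[1,[0,0,0.44],[0,0,0]],[1,[0,0,0.55],[0,0,0]],[1,[0,0,0.63],[0,0,0]],[1,[0,0,0.68],[0,0,0]],[1,[0,0,0.71],[0,0,0]],[1,[0,0,0.73],[0,0,0]],[1,[0,0,0.745],[0,0,0]],[1,[0,0,0.755],[0,0,0]],[1,[0,0,0.765],[0,0,0]],[1,[0,0,0.775],[0,0,0]],[1,[0,0,0.775],[0,0,0]]]' && python3 -c "
from h import *
rep()"
```

```text
t: 23.15
tcp_pos: [0.4951, 0.0752, 0.0798]
tool_rot: [0.028, 1.0, -0.001, 0.0]
force: [-0.5, -0.6, -6.0]
finger_gap: 0.148
t 23.25 F [-0.    0.28 -5.62] T [-0.051  0.019  0.031] tilt 0.07 lip [ 0.4896 -0.0247  0.0103] q [-0.07  0.61  1.87 -0.    0.66 -1.59]
```

```bash
python3 -m inch '[[1,[0,0,0.005],[0,0,0]],[1,[0,0,0.01],[0,0,0]],[1,[0,0,0.015],[0,0,0]],[1,[0,0,0.015],[0,0,0]]]' && python3 -c "
from h import *
rep()"
```

```text
t: 23.7
tcp_pos: [0.4951, 0.075, 0.0786]
tool_rot: [0.028, 1.0, -0.001, 0.0]
force: [-0.8, -1.4, -0.5]
finger_gap: 0.148
t 23.8 F [-1.07 -1.93 -0.39] T [-0.156  0.189 -0.007] tilt 0.09 lip [ 0.4896 -0.0249  0.0092] q [-0.07  0.61  1.87 -0.    0.66 -1.59]
```

```bash
python3 -m inch '[[0.6,[0,0,0],[0,0,0]],[0.4,[0,0,0],[0,0,0]],[0.2,[0,0,0],[0,0,0]],[0,[0,0,0],[0,0,0]],[-0.3,[0,0,0],[0,0,0]],[-0.6,[0,0,0],[0,0,0]],[-0.6,[0,0,0],[0,0,0]],[-0.6,[0,0,0],[0,0,0]]]' 20 && python3 -m inch '[[-0.6,[0,0,-0.05],[0,0,0]],[-0.6,[0,0,-0.15],[0,0,0]],[-0.6,[0,0,-0.3],[0,0,0]],[-0.6,[0,0,-0.5],[0,0,0]],[-0.6,[0,0,-0.7],[0,0,0]],[-0.6,[0,0,-0.9],[0,0,0]],[-0.6,[0,0,-1],[0,0,0]]]' && python3 -m inch '[[-0.6,[0.3,0.2,-0.3],[0,0,0]],[-0.6,[0.6,0.5,-0.6],[0,0,0]],[-0.6,[0.9,0.8,-0.9],[0,0,0]],[-0.6,[1,1,-1],[0,0,0]],[-0.6,[1,1,-1],[0,0,0]],[-0.6,[1,1,-1],[0,0,0]]]'
python3 - <<'E'
from h import *
for n in("top","scene"):
    a,d=snapshot(n);cv2.imwrite(f"pics/{n}9.png",cv2.resize(a,(768,576)));np.save(n+"9.npy",d)
    P=cloud(n,d);hs=cv2.cvtColor(a,cv2.COLOR_BGR2HSV)
    reg=(P[...,0]>.25)&(P[...,0]<.65)&(abs(P[...,1])<.45)
    m=(cv2.inRange(hs,(100,120,60),(125,255,255))>0)&reg&(P[...,2]>.045)&(P[...,2]<.07)
    print(n,"box",cv2.minAreaRect(P[m][:,:2].astype(np.float32)*1000))
    for nm,lo,hi in(("green",(45,90,40),(85,255,255)),("gold",(18,140,80),(32,255,255))):
        m=(cv2.inRange(hs,lo,hi)>0)&reg&(P[...,2]<.07)&(P[...,2]>.003)
        k,l,st,ce=cv2.connectedComponentsWithStats(m.astype(np.uint8))
        print(nm,[(P[l==i].mean(0).round(3),P[l==i][:,2].max().round(3),st[i,4]) for i in range(1,k) if st[i,4]>15])
s=sense();print(s["t"],s["tcp_pos"],s["finger_gap"])
E
```

```text
t: 24.65
tcp_pos: [0.495, 0.0752, 0.0782]
tool_rot: [0.028, 1.0, -0.001, -0.0]
force: [-0.9, 0.4, 0.3]
finger_gap: 0.8
t: 25.35
tcp_pos: [0.496, 0.0753, 0.1806]
tool_rot: [0.028, 1.0, -0.001, 0.002]
force: [-0.3, -0.0, -0.1]
finger_gap: 0.802
t: 25.95
tcp_pos: [0.4006, 0.1809, 0.2784]
tool_rot: [0.027, 1.0, -0.001, 0.001]
force: [0.9, 0.4, -0.1]
finger_gap: 0.802
top box ((491.82421875, -190.15631103515625), (166.833984375, 212.3113250732422), 86.85623931884766)
green [(array([0.522, 0.132, 0.025]), np.float64(0.029), np.int32(66)), (array([0.52 , 0.102, 0.026]), np.float64(0.032), np.int32(63)), (array([0.472, 0.135, 0.025]), np.float64(0.031), np.int32(71)), (array([0.47 , 0.105, 0.026]), np.float64(0.03), np.int32(64))]
gold [(array([ 0.519, -0.197,  0.023]), np.float64(0.028), np.int32(119)), (array([ 0.517, -0.226,  0.024]), np.float64(0.029), np.int32(103)), (array([ 0.469, -0.194,  0.023]), np.float64(0.03), np.int32(119)), (array([ 0.468, -0.223,  0.024]), np.float64(0.029), np.int32(103))]
scene box ((539.737060546875, -192.7984161376953), (174.02415466308594, 122.88320922851562), 87.90718078613281)
green [(array([0.52 , 0.101, 0.026]), np.float64(0.03), np.int32(74)), (array([0.47 , 0.104, 0.026]), np.float64(0.033), np.int32(73)), (array([0.522, 0.135, 0.023]), np.float64(0.031), np.int32(125)), (array([0.472, 0.137, 0.023]), np.float64(0.03), np.int32(133))]
gold [(array([ 0.518, -0.226,  0.025]), np.float64(0.029), np.int32(37)), (array([ 0.519, -0.194,  0.023]), np.float64(0.029), np.int32(94))]
26.05 [0.40086757 0.18010545 0.27746391] 0.8018923985937828
```

View pics/top9.png

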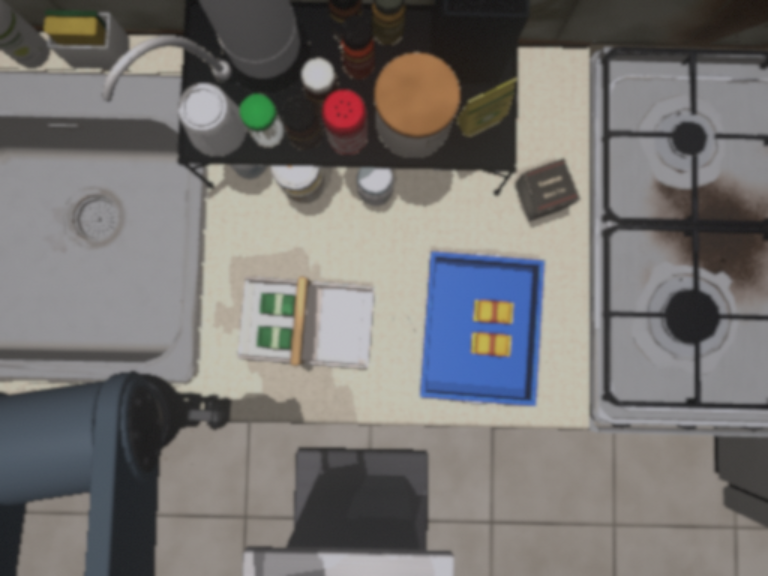

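View pics/scene9.png

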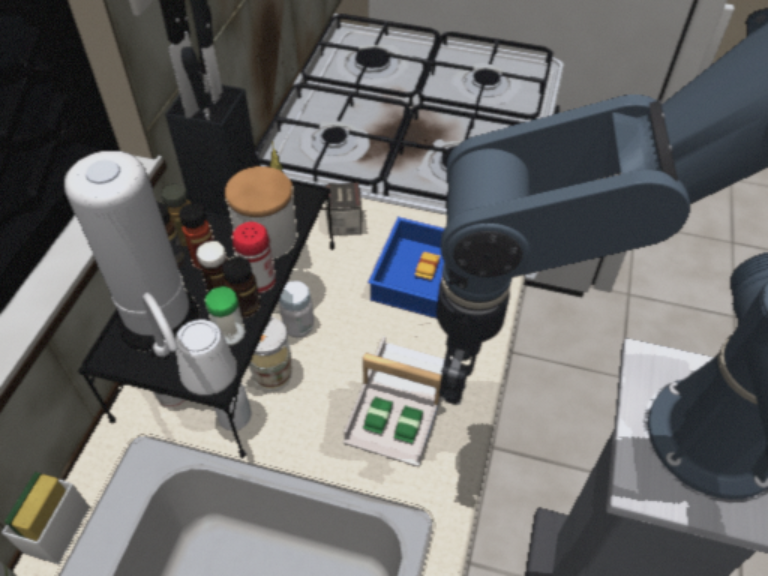

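The top view shows both gold bars flat in the box at (493,312) and (491,345). The dish stands free with both greens in their section at (277,305) and (275,337), and the bystanders are where they were. I'll hand in.

```bash
python3 -c "
from station import *
print(sign_off(), sense()['t'])"
```

```text
the job is handed in; nothing more can be done
the job is handed in; nothing more can be done
```

I gripped the dish by its handle, lifted it and turned it about 80° so the gold end faced the lunch box. I then tipped it in steps of 2–3°. Both gold bars slid into the box at about 36°, and the load reading fell from about 7.7 N to 5.7 N. I levelled the dish, set it down gently on open worktop, let go, and handed in at about 26 s of the 64 s allowed.

What the last checks showed:
- **Gold bars:** both lie flat inside the box; their tops measure about 28 mm above the worktop.
- **Green bars:** both are in their own section of the dish.
- **Lunch box:** it moved less than 1 mm by the top camera. The arm blocked part of the box in the scene camera, so its box position (about 5 cm off) and its single gold bar don't count.
- **Dish:** the gold-side floor was level within about 0.4° just before I set it down. On the green side the check gave about 10°. I put that down to the bars being caught in the fit; I did not repeat it.
- **Bystanders:** they look unmoved in the pictures; I did not measure their positions again.

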